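# Close the order-pad case and tuck its cover beneath the lip

## Robot

A 6-joint arm with a two-finger parallel gripper is mounted at the origin on a cart in front of the work surface, level with it; the furniture and walls round the work are solid. World frame = base frame: x ahead of the robot, y to its left, z up, the work surface at z = 0. Lengths are in mm, angles in rad, forces in N, time in s.
With the tool pointing down it reaches from about 400 to 925 mm from the base axis. Payload 12.5 kg.
Tool frame: the origin (TCP) lies at the very end of the fingers, on their centre line; the grasp point (between the pads) lies 19 mm behind it; z points along the fingers, y is the line along which they close (so a half turn about z gives the same grasp; the last joint's range is limited). The gripper opens to 95 mm and grips with 3 to 60 N. Pads are 20 mm wide; open, the fingers measure 119 mm over their backs; the gripper's body (75 mm by 180 mm) begins 59 mm behind the grasp point.
Start: joints at [1.179, 0.491, 1.559, -0, 1.092, -0.106], TCP at [176.186, 599.671, 214.661] pointing down, gripper open.
Joint ranges: [-3.1, 3.1], [-0.84, 2.19], [0.05, 2.79], [-1.13, 4.28], [0.06, 2.93], [-2.69, 2.69]. Speed limits (rad/s): [2.22, 2.22, 2.79, 3.14, 3.14, 3.14].

## Interface

Orientations are given as [roll, pitch, yaw] about the fixed x, y, z axes, in that order (R = Rz(yaw) Ry(pitch) Rx(roll)).
In Python, from cell import * gives the robot as it stands.
- The arm moves only by the tool jog_arm, never from a script. Its argument "targets" is a list of rows, each an object with "turn": the turn, a rotation vector about the world's x, y, z in degrees, a list of three; "slide": the shift along the world's x, y, z in mm, a list of three; "claw": the opening in per cent of the stroke, from 0 (shut) to 100 (fully open). In form: [{"turn": [wx, wy, wz], "slide": [x, y, z], "claw": claw}, ...]. A call has 1 to 5 rows; each row shifts and turns the commanded pose from where the row before left it; what a row does not reach is not made up. A row lasts 1/8 s, in which the tool goes at most 62.5 mm and 10.7 degrees, less where a joint would pass 70% of its speed; a pose out of reach is approached as far as the arm can. A call with a gripper value outside its range is refused whole. The fingers move at their own pace and stop on an object; the grip force is fixed at half the most. Time passes only in rows, so rows that do not move let the fingers close. It gives the time, the measured TCP pose, the force, the opening and the grip force at its end, in the units of the state.
- state(): the state, without advancing time (a new reading comes with each control period).
- read_camera(name): name is "scene" or "top"; returns a dict with "frame" (420x560x3 uint8, blue, green, red), "mtx" (3x3 intrinsics, pixels), "R" (3x3) and "t" (3): a world point X has camera coordinates R X + t. Camera axes: x right, y down, z forward; pixel columns grow to the right and rows downward; lengths in mm; the calibration is good to about 2 mm. A picture is of the moment at which its call begins. There is no depth.
- job_done(): hands the job in; it is judged then, once.
Trained networks look in the newest picture that a camera, given by its name, has taken for a name from the list of things; names that differ only in an ending like _2 or _b are one class to them, and where a whole thing is asked for, a point or a joint stands for the part that bears it (a point fixed in the world has none). Each returns a list of dicts, best first, with "conf" (0 to 1); they miss things now and then, are a little off and sometimes report something else, mostly with a low value. They report only what shows in the picture. A call takes as long as a camera call. They do not tell look-alikes from the thing itself.
- look_for(query, camera): "xy" ([column, row] in pixels, amid what is visible of it).
The state is a dict: "t": time; "joints": joint angles; "qvel": joint speeds; "tau": joint torques, N m; "eef_pos": TCP position; "tcp_rot": TCP orientation; "ft_force": force on the tool from outside, world axes, zero at the start; "moment": the same for the moment, N m; "opening": opening from 0.0 (shut) to 1.0 (fully open); "grip_force": force on a finger pad.
Only numpy, scipy, OpenCV 4.12 (cv2) and the standard library are available. Lean on these libraries where they do the work, as an engineer would, in place of code of your own. Each camera call takes 0.05 s, during which the arm holds its last target. There are 200 camera calls.

## Task

Close the wooden order-pad case: with the fingertips fold its standing cover down flat over the pad, keep it pressed down (it springs up again) and push it by its ridge towards the brass lip until the cover's free edge is tucked fully home beneath the lip, then let go. Push gently and only on the cover's outside: do not grip it by its inner face, do not lift the pad out, and leave the things around the case where they are.

Things in the scene. Friction and masses are not known exactly. Their poses are not given: they have to be found in the camera images.
- case: Open light-wood tray, 156 mm along its x, 112 along its y, 18 high, fixed to the stand. Origin: centre of its underside. Hinge side +y (at yaw 0 the robot's left), lip side -y. Wooden cheeks 7 mm thick at x = +-75 mm (y 22 to 66 mm, top z = 32 mm) hold the hinge pin in slots 22 mm long.
- cover (a joint): Angle of the cover, rad: 0 = flat over the tray, 1.57 = upright on the hinge side, greater = leaning outward (stop 2.2). Start 1.2 to 1.9. A light spring and friction in the hinge keep it standing; let go when flat and not tucked, it springs up to about 0.8 rad. Folding takes 1 to 2 N at mid-cover, square to its face.
- cover_slide (a joint): Travel, m, of the cover's hinge pin along the case's -y (towards the lip): 0 = back (as at the start), 0.022 = fully home. Friction about 4 N, no spring: it stays where it is left. Fold the cover flat before the pin has moved 5 mm, otherwise its edge lands on top of the lip.
- cover_hinge (a point): Middle of the hinge axis (it runs along the case's x), 22 mm above the stand; with the pin back it lies at y = +58 mm of the case. It moves with the pin.
- cover_edge (a point): Middle of the free edge of the cover, a dark-wood panel 140 mm along the case's x, 96 mm from hinge axis to free edge, 5 mm thick (2.5 mm either side of the axis), inner face black. This point is at mid-thickness. Cover flat and pin back: y = -38 mm of the case; fully home: y = -60 mm.
- cover_ridge (a point): Foot of the push ridge on the cover's outer face (its top when flat), middle of the ridge's side that faces the hinge, 72 mm from the hinge axis. Ridge: 80 mm long along the case's x, 6 mm wide, 7.5 mm high. With the cover flat its outer face is 24.5 mm above the stand.
- lip_edge (a point): Middle of the inner lower edge of the fixed brass lip, 28 mm above the stand, y = -48 mm of the case. The lip is a flat tongue 92 mm along the case's x, 6 mm thick, from y = -68 to -48 mm, with an upturned mouth to y = -43.5 mm (top 35 mm above the stand). Its underside is 3.5 mm above the flat cover.
- order_pad: Paper order pad, 125 x 75 x 12 mm, lying loose in the tray, its long side along the case's x. Origin: centre of its underside, 5 mm above the stand.
- salt_cellar: Bystander: round wooden salt cellar, 70 mm wide, 67 mm high. Origin: centre of its underside.
- bar_tumbler: Bystander: clear glass tumbler, 76 mm wide, 86 mm high. Origin: centre of its underside.
- jigger: Bystander: metal jigger, 41 mm wide, 97 mm high. Origin: centre of its underside.
- peeler: Bystander: peeler with black handle, lying, 170 x 25 x 18 mm. Origin: centre of its underside.
There are look-alikes about, which are no part of the job. There is more than one size of the case; the one meant has the size given above.

How it is judged:
By the outcome, as a careful person would: the job done as asked, in the order asked, and still so for the second after the job is handed in, with the robot touching nothing.
It also fails if it takes over 35 s, if anything falls off the work surface, if the arm or the gripper's body presses on something with over 40 N, if the wrist force passes 120 N, or if a joint passes its speed limit or range.

## Working session

There is one attempt and no reset: what is moved stays moved. The work goes in short steps, Python scripts to look and compute and a tool call to move; the robot and the scene stay as the last step left them, time stands still between calls to the robot, and variables do not carry over. Pictures are saved under pics/ and viewed, at most 10 in all, crops included, and the job is handed in when it is done.

Besides the shell and the picture viewer there is one more tool, called after "Call:" as name([rows], argument=value, ...), one row to a line, values as JSON. jog_arm: Moves the arm, as the interface text tells. Its arguments: {"type":"object","properties":{"targets":{"type":"array","items":{"type":"object","properties":{"turn":{"type":"array","items":{"type":"number"}},"slide":{"type":"array","items":{"type":"number"}},"claw":{"type":"number"}}}}},"required":["targets"]}

```bash
ls; mkdir -p pics; python3 - <<'E'
from cell import *
import cv2,json
for c in ("scene","top"):
    d=read_camera(c); cv2.imwrite(f"pics/{c}0.png",d["frame"])
    print(c,d["mtx"].tolist(),d["R"].round(4).tolist(),d["t"].round(1).tolist())
    for q in ("case","cover_edge","cover_hinge","cover_ridge","lip_edge","order_pad","salt_cellar","bar_tumbler","jigger","peeler"):
        print(q,[(round(r["conf"],2),[round(float(v)) for v in r["xy"]]) for r in look_for(q,c)])
s=state();print(s["t"],s["eef_pos"],s["tcp_rot"])
E
```

```text
pics
scene [[473.9211304083938, 0.0, 278.9344727254871], [0.0, 473.9211304083938, 207.5489374054656], [0.0, 0.0, 1.0]] [[-0.9938, 0.111, 0.0062], [0.0892, 0.8291, -0.552], [-0.0664, -0.548, -0.8338]] [592.4, -12.4, 1338.8]
case [(0.67, [316, 203]), (0.65, [285, 280])]
cover_edge [(0.84, [287, 280]), (0.67, [311, 206])]
cover_hinge [(0.98, [285, 281]), (0.7, [307, 203])]
cover_ridge [(0.79, [309, 205]), (0.57, [287, 280])]
lip_edge [(0.71, [287, 280]), (0.62, [316, 206]), (0.37, [306, 203])]
order_pad []
salt_cellar [(0.57, [241, 153])]
bar_tumbler [(0.82, [325, 126]), (0.35, [358, 321])]
jigger [(0.75, [241, 321])]
peeler [(0.57, [359, 318]), (0.16, [314, 206])]
top [[423.5294589846023, 0.0, 281.82473720769883], [0.0, 423.5294589846023, 213.9726670243652], [0.0, 0.0, 1.0]] [[0.0162, -0.9995, 0.0281], [-0.9941, -0.0192, -0.1069], [0.1074, -0.0262, -0.9939]] [-20.3, 560.6, 1167.7]
case [(0.89, [217, 201]), (0.86, [286, 232])]
cover_edge [(0.78, [276, 235]), (0.64, [212, 197])]
cover_hinge [(0.75, [275, 231]), (0.71, [284, 237])]
cover_ridge [(0.92, [276, 229]), (0.63, [216, 199])]
lip_edge [(0.98, [281, 236]), (0.83, [220, 200]), (0.32, [278, 235])]
order_pad [(0.72, [294, 242]), (0.52, [388, 265])]
salt_cellar [(0.67, [362, 173])]
bar_tumbler [(0.85, [383, 262]), (0.46, [174, 261])]
jigger [(0.82, [173, 155]), (0.65, [282, 228])]
peeler [(0.84, [177, 258])]
1.1 [176.20499118 599.66103248 214.65793664] [3.14151214e+00 2.45876071e-05 2.85580322e+00]
```

```bash
python3 - <<'E'
import cv2
a=cv2.imread("pics/top0.png")[130:290,150:420];cv2.imwrite("pics/a.png",cv2.resize(a,(800,474),interpolation=cv2.INTER_CUBIC))
a=cv2.imread("pics/scene0.png")[100:350,200:400];cv2.imwrite("pics/b.png",cv2.resize(a,(480,600),interpolation=cv2.INTER_CUBIC))
E
```

```text
(no output)
```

View pics/a.png

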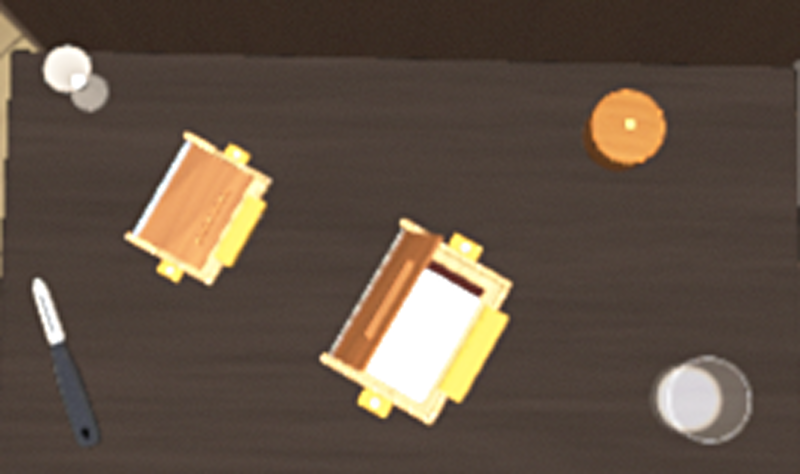

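View pics/b.png

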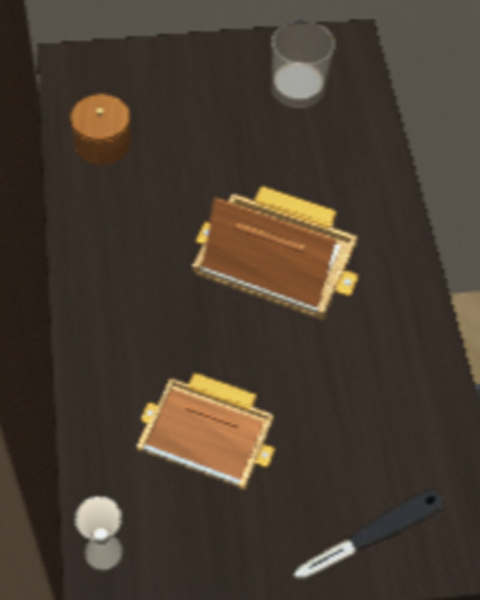

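The top crop shows the larger case at about (415,320) with its cover standing and leaning inward, hinge to the upper left and lip to the right. The smaller look-alike is at (200,210). In the scene crop the larger case is at (275,255). I'll fit its pose from the corners.

```bash
cat > fit.py <<'E'
from cell import *
import numpy as np
from scipy.optimize import least_squares
cams={c:read_camera(c) for c in("top","scene")}
def proj(c,X):
    d=cams[c];p=d["mtx"]@(d["R"]@X+d["t"]);return p[:2]/p[2]
def world(p,L):
    c,s=np.cos(p[2]),np.sin(p[2]);return np.array([p[0]+c*L[0]-s*L[1],p[1]+s*L[0]+c*L[1],L[2]])
def cov(th,x,r,n=0,sl=0): # n: outward normal offset
    return np.array([x,58-sl-r*np.cos(th)+n*np.sin(th),22+r*np.sin(th)+n*np.cos(th)])
E
python3 - <<'E'
from fit import *
T=lambda u,v:np.array([u/2.963+150,v/2.963+130]); S=lambda u,v:np.array([u/2.4+200,v/2.4+100])
obs=[("top",T(512,285),(78,-56,18)),("top",T(432,424),(-78,-56,18)),("top",T(403,220),(78.5,66,32)),("top",T(321,357),(-78.5,66,32)),
("top",T(508,316),(46,-68,34)),("top",T(460,404),(-46,-68,34)),
("scene",S(325,318),(-78,56,0)),("scene",S(357,235),(-78,-56,18)),("scene",S(335,224),(-46,-68,28)),("scene",S(260,186),(46,-68,34)),
("top",T(443,236),70),("top",T(368,371),-70),("scene",S(213,198),70),("scene",S(338,240),-70)]
def f(p): return np.concatenate([proj(c,world(p,cov(p[3],L,96) if np.isscalar(L) else np.array(L,float)))-o for c,o,L in obs])
for th0 in (1.2,1.8):
    r=least_squares(f,[500,0,-.53,th0],loss="soft_l1");print(r.x,r.cost);print(r.fun.reshape(-1,2).round(1).tolist())
p=r.x
for n,L in dict(hinge=(0,58,22),lip=(0,-48,28)).items(): print(n,world(p,L))
print("edge",world(p,cov(p[3],0,96)),"yaxis",-np.sin(p[2]),np.cos(p[2]))
E
```

```text
[ 4.91886638e+02 -3.92697361e+01 -5.15874264e-01  6.94528831e-02] 73.18469759349536
[[-0.6, -1.0], [-1.2, -0.4], [-0.4, -1.4], [-1.1, 0.2], [-0.6, 0.0], [-0.8, -1.2], [-1.5, 0.0], [-0.7, -0.4], [-0.6, -4.8], [0.2, -0.7], [16.1, 14.4], [16.5, 11.8], [7.9, 0.6], [2.8, -0.6]]
[490.47050572 -40.33553259  -0.51424209  -5.06501804] 10.502102115741208
[[-0.3, -0.5], [-0.7, 0.1], [-0.1, -0.9], [-0.8, 0.8], [-0.2, 0.5], [-0.4, -0.7], [-1.0, -0.4], [-0.3, -0.8], [-0.2, -5.2], [0.6, -1.0], [-0.6, 0.3], [-2.2, 0.7], [0.6, -1.0], [-0.7, -1.0]]
hinge [518.99926196  10.16308192  22.        ]
lip [466.86050055 -82.12748942  28.        ]
edge [502.69106237 -18.70398392 112.092925  ] yaxis 0.49187510769719844 0.8706657673458107
```

Call:
jog_arm([
  {"turn":[0,0,-8.6],"slide":[29,-48,0],"claw":0},
  {"turn":[0,0,-8.6],"slide":[29,-48,0],"claw":0},
  {"turn":[0,0,-8.6],"slide":[29,-48,0],"claw":0},
  {"turn":[0,0,-8.6],"slide":[29,-48,0],"claw":0},
  {"turn":[0,0,-8.6],"slide":[29,-48,0],"claw":0},
])

```text
t: 1.82
eef_pos: [321.9, 358.2, 214.9]
tcp_rot: [3.141, -0.0, 2.101]
ft_force: [0.2, -0.6, 1.0]
opening: 0.534
grip_force: 0.0
```

Call:
jog_arm([
  {"turn":[0,0,-8.6],"slide":[29,-48,0],"claw":0},
  {"turn":[0,0,-8.6],"slide":[29,-48,0],"claw":0},
  {"turn":[0,0,-8.6],"slide":[29,-48,0],"claw":0},
  {"turn":[0,0,-8.6],"slide":[29,-48,0],"claw":0},
  {"turn":[0,0,-8.6],"slide":[29,-48,0],"claw":0},
])

```text
t: 2.45
eef_pos: [467.0, 117.9, 214.9]
tcp_rot: [3.141, -0.0, 1.35]
ft_force: [0.9, 0.1, -0.1]
opening: 0.021
grip_force: 0.0
```

Call:
jog_arm([
  {"turn":[0,0,-8.4],"slide":[31,-45,0],"claw":0},
  {"turn":[0,0,-8.4],"slide":[31,-45,0],"claw":0},
  {"turn":[0,0,0],"slide":[0,0,-50],"claw":0},
  {"turn":[0,0,0],"slide":[0,0,-50],"claw":0},
  {"turn":[0,0,0],"slide":[0,0,-47],"claw":0},
])

```text
t: 3.08
eef_pos: [528.2, 29.4, 66.3]
tcp_rot: [3.141, -0.0, 1.061]
ft_force: [0.6, 0.5, -0.3]
opening: 0.006
grip_force: 0.0
```

```bash
python3 - <<'E'
from fit import *
import cv2
a=cams["top"]["frame"][150:300,200:400];b=cams["scene"]["frame"][130:280,220:420]
cv2.imwrite("pics/c.png",cv2.resize(np.hstack([a,b]),(800,300),interpolation=cv2.INTER_CUBIC))
s=state();print(s["eef_pos"],s["tcp_rot"],s["ft_force"],s["t"])
# planned TCP path (world)
p=[490.5,-40.3,-.514]
for th in (1.218,1.05,.9,.75,.6,.45,.3,.15,0):
    L=cov(th,0,48,2.5);L[1]+=10;print(th,world(p,L).round(1))
E
```

```text
[526.10491748  29.70095339  64.12002466] [-3.13521430e+00  3.07843135e-03  1.06144208e+00] [-0.10045258  0.61014121 -0.08139636] 3.175
1.218 [516.9   6.5  67.9]
1.05 [513.3   0.   64.9]
0.9 [510.2  -5.4  61.2]
0.75 [507.5 -10.2  56.5]
0.6 [505.1 -14.4  51.2]
0.45 [503.2 -17.8  45.1]
0.3 [501.8 -20.4  38.6]
0.15 [500.8 -22.1  31.6]
0 [500.3 -22.9  24.5]
```

View pics/c.png

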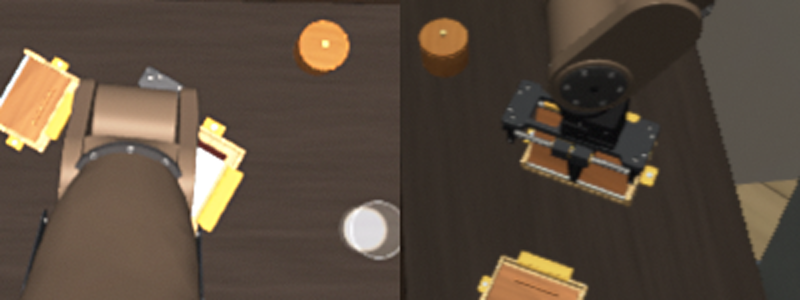

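The picture shows the shut fingers standing just behind the cover on the hinge side, at about (570,155) in the right half. Next I start folding.

Call:
jog_arm([
  {"turn":[0,0,0],"slide":[-7,-13,1],"claw":0},
  {"turn":[0,0,0],"slide":[-4,-8,1],"claw":0},
  {"turn":[0,0,0],"slide":[-2,-3.5,-1],"claw":0},
  {"turn":[0,0,0],"slide":[-2,-3.5,-2],"claw":0},
  {"turn":[0,0,0],"slide":[0,0,0],"claw":0},
])

```text
t: 3.8
eef_pos: [513.2, 1.5, 66.9]
tcp_rot: [3.141, -0.0, 1.061]
ft_force: [0.1, 0.2, 0.6]
opening: 0.005
grip_force: 0.2
```

Call:
jog_arm([
  {"turn":[0,0,0],"slide":[-3,-7,-5.5],"claw":0},
  {"turn":[0,0,0],"slide":[-3,-5,-5],"claw":0},
  {"turn":[0,0,0],"slide":[-2.2,-4,-5.3],"claw":0},
  {"turn":[0,0,0],"slide":[0,0,0],"claw":0},
])

```text
t: 4.3
eef_pos: [504.6, -14.6, 50.3]
tcp_rot: [-3.141, 0.0, 1.061]
ft_force: [-0.3, -0.8, -0.1]
opening: 0.006
grip_force: 0.1
```

```bash
python3 - <<'E'
from fit import *
import cv2
a=cams["top"]["frame"][150:300,200:400];b=cams["scene"]["frame"][130:280,220:420]
cv2.imwrite("pics/d.png",cv2.resize(np.hstack([a,b]),(800,300),interpolation=cv2.INTER_CUBIC))
s=state();print(s["eef_pos"],s["tcp_rot"],s["ft_force"],s["t"])
E
```

```text
[504.82966716 -14.40993028  50.68894253] [-3.14114056e+00  2.94635099e-04  1.06149932e+00] [-0.04425562  0.76249058  0.01614402] 4.4
```

View pics/d.png

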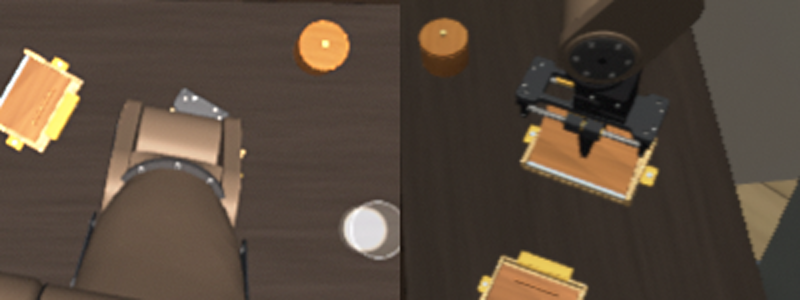

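The finger at (585,150) is on the cover's outer face, which has folded partway. I'll carry on down.

Call:
jog_arm([
  {"turn":[0,0,0],"slide":[-1.8,-3.4,-6],"claw":0},
  {"turn":[0,0,0],"slide":[-1.4,-2.6,-6.5],"claw":0},
  {"turn":[0,0,0],"slide":[-1,-1.7,-7],"claw":0},
  {"turn":[0,0,0],"slide":[-0.3,-0.8,-5],"claw":0},
  {"turn":[0,0,0],"slide":[0,0,0],"claw":0},
])

```text
t: 5.03
eef_pos: [500.3, -23.0, 25.9]
tcp_rot: [-3.141, 0.0, 1.062]
ft_force: [-0.4, -0.0, 1.6]
opening: -0.0
grip_force: 0.5
```

Call:
jog_arm([
  {"turn":[0,0,0],"slide":[0,0,-1],"claw":0},
  {"turn":[0,0,0],"slide":[0,0,0],"claw":0},
])

```text
t: 5.28
eef_pos: [500.4, -22.9, 25.4]
tcp_rot: [3.142, 0.0, 1.062]
ft_force: [-0.5, -0.2, 1.5]
opening: 0.006
grip_force: 0.5
```

Call:
jog_arm([
  {"turn":[0,0,0],"slide":[0,0,-0.6],"claw":0},
  {"turn":[0,0,0],"slide":[0,0,-0.6],"claw":0},
  {"turn":[0,0,0],"slide":[0,0,0],"claw":0},
])

```text
t: 5.65
eef_pos: [500.4, -22.9, 24.4]
tcp_rot: [3.141, 0.0, 1.062]
ft_force: [-3.0, -1.5, 6.5]
opening: 0.007
grip_force: 3.4
```

Call:
jog_arm([
  {"turn":[0,0,0],"slide":[-2.5,-4.4,0],"claw":0},
  {"turn":[0,0,0],"slide":[-2.5,-4.4,0],"claw":0},
  {"turn":[0,0,0],"slide":[-2.5,-4.4,0],"claw":0},
  {"turn":[0,0,0],"slide":[-2.5,-4.4,0],"claw":0},
  {"turn":[0,0,0],"slide":[0,0,0],"claw":0},
])

```text
t: 6.28
eef_pos: [490.3, -40.9, 24.2]
tcp_rot: [3.141, 0.0, 1.061]
ft_force: [-0.3, -2.0, 5.1]
opening: 0.003
grip_force: 2.7
```

```bash
python3 - <<'E'
from fit import *
import cv2
b=cams["scene"]["frame"][160:250,260:380]
cv2.imwrite("pics/e.png",cv2.resize(b,(800,600),interpolation=cv2.INTER_CUBIC))
s=state();print(s["eef_pos"],s["ft_force"],s["t"])
E
```

```text
[490.3460563  -40.88492342  24.21775354] [ 0.01652046 -2.43269131  5.30805339] 6.375
```

View pics/e.png

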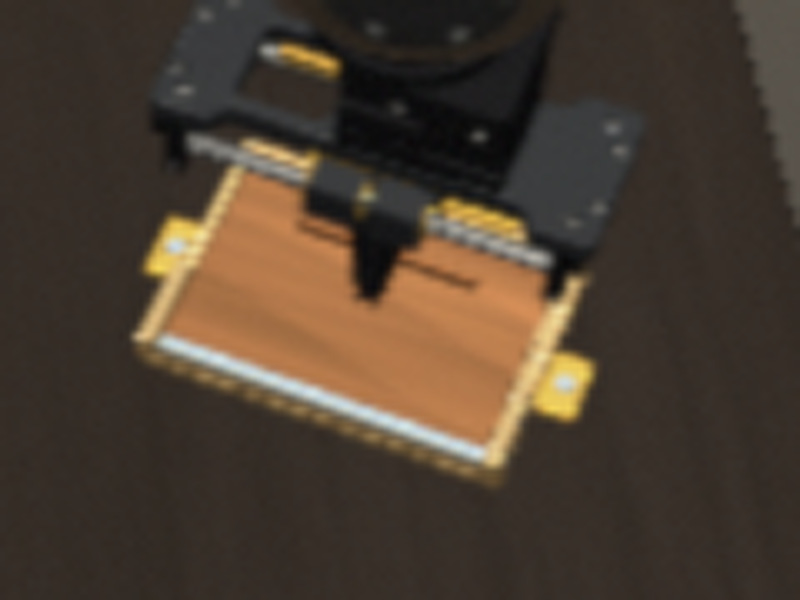

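The cover lies flat. The ridge runs from about (300,225) to (475,285), with the fingertip at (370,295) just behind it on the hinge side. I'll push now.

Call:
jog_arm([
  {"turn":[0,0,0],"slide":[-2,-3.5,0],"claw":0},
  {"turn":[0,0,0],"slide":[-2,-3.5,0],"claw":0},
  {"turn":[0,0,0],"slide":[-1.5,-2.6,0],"claw":0},
  {"turn":[0,0,0],"slide":[-1.5,-2.6,0],"claw":0},
  {"turn":[0,0,0],"slide":[0,0,0],"claw":0},
])

```text
t: 7.0
eef_pos: [483.5, -53.0, 24.2]
tcp_rot: [3.141, 0.0, 1.062]
ft_force: [1.4, -0.3, 4.5]
opening: 0.002
grip_force: 2.9
```

Call:
jog_arm([
  {"turn":[0,0,0],"slide":[-1.5,-2.6,0],"claw":0},
  {"turn":[0,0,0],"slide":[-1,-1.7,0],"claw":0},
  {"turn":[0,0,0],"slide":[0,0,0],"claw":0},
])

```text
t: 7.38
eef_pos: [481.1, -57.2, 24.2]
tcp_rot: [3.141, -0.0, 1.061]
ft_force: [1.3, 1.3, 4.7]
opening: 0.004
grip_force: 2.9
```

Call:
jog_arm([
  {"turn":[0,0,0],"slide":[-1,-1.7,0],"claw":0},
  {"turn":[0,0,0],"slide":[-1,-1.7,0],"claw":0},
  {"turn":[0,0,0],"slide":[0,0,0],"claw":0},
])

```text
t: 7.75
eef_pos: [479.4, -60.2, 24.2]
tcp_rot: [3.141, -0.001, 1.061]
ft_force: [5.0, 6.8, 4.7]
opening: 0.007
grip_force: 7.8
```

```bash
python3 - <<'E'
from fit import *
import cv2
b=cams["scene"]["frame"][160:250,260:380]
cv2.imwrite("pics/f.png",cv2.resize(b,(800,600),interpolation=cv2.INTER_CUBIC))
s=state();print(s["eef_pos"],s["ft_force"],s["t"])
E
```

```text
[479.39269732 -60.18796871  24.22176964] [4.47004492 7.36437433 4.53049707] 7.85
```

View pics/f.png

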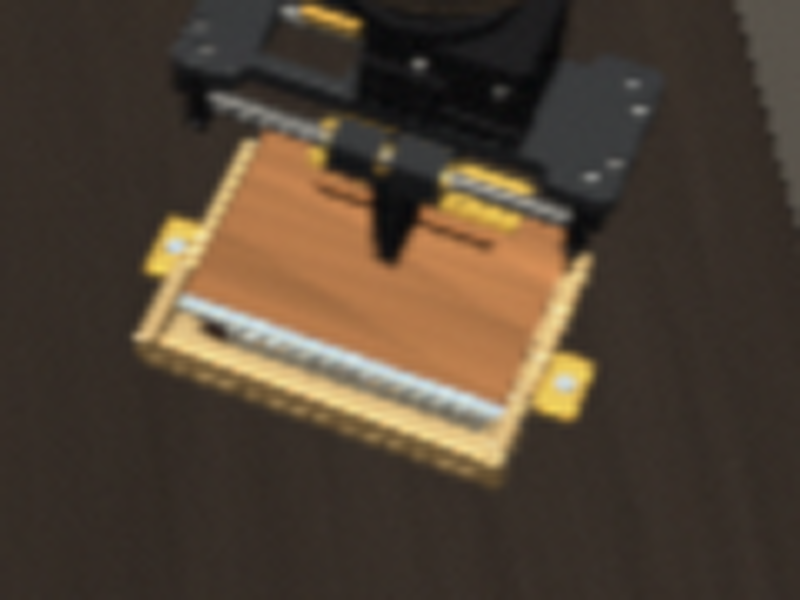

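The cover has travelled toward the lip: its hinge-side white strip now runs from (180,300) to (505,412), where before it ran from (160,340) to (490,455). I'll quantify the travel.

```bash
python3 - <<'E'
from fit import *
p=[490.5,-40.3,-.514]
for sl in (0,18,20,22): print(sl,[((proj("scene",world(p,cov(0,x,0,2.5,sl)))-[260,160])*6.667).round().tolist() for x in (-70,70)], [((proj("scene",world(p,cov(0,x,72,2.5+7.5,sl)))-[260,160])*6.667).round().tolist() for x in (-40,40)])
E
```

```text
0 [[482.0, 447.0], [159.0, 331.0]] [[474.0, 275.0], [293.0, 212.0]]
18 [[497.0, 412.0], [176.0, 298.0]] [[488.0, 242.0], [308.0, 180.0]]
20 [[499.0, 408.0], [178.0, 294.0]] [[490.0, 239.0], [310.0, 177.0]]
22 [[500.0, 404.0], [180.0, 290.0]] [[491.0, 235.0], [312.0, 173.0]]
```

Call:
jog_arm([
  {"turn":[0,0,0],"slide":[-0.5,-0.9,0],"claw":0},
  {"turn":[0,0,0],"slide":[0,0,0],"claw":0},
])

```text
t: 8.2
eef_pos: [479.4, -60.5, 24.3]
tcp_rot: [3.14, -0.001, 1.061]
ft_force: [8.5, 16.2, 3.3]
opening: 0.004
grip_force: 10.7
```

Force climbs without movement, so the cover is at its stop. I'll relieve the push and lift off.

Call:
jog_arm([
  {"turn":[0,0,0],"slide":[0.4,0.8,0],"claw":0},
  {"turn":[0,0,0],"slide":[0.2,0.4,2],"claw":0},
  {"turn":[0,0,0],"slide":[0.5,0.9,20],"claw":0},
  {"turn":[0,0,0],"slide":[10,18,50],"claw":0},
  {"turn":[0,0,0],"slide":[0,0,50],"claw":0},
])

```text
t: 8.82
eef_pos: [489.0, -40.6, 146.9]
tcp_rot: [-3.139, 0.001, 1.063]
ft_force: [0.8, -0.4, -0.8]
opening: 0.001
grip_force: 0.0
```

Call:
jog_arm([
  {"turn":[0,0,0],"slide":[0,60,15],"claw":0},
  {"turn":[0,0,0],"slide":[-10,60,0],"claw":0},
  {"turn":[0,0,0],"slide":[-20,58,0],"claw":0},
  {"turn":[0,0,0],"slide":[-20,58,0],"claw":0},
  {"turn":[0,0,0],"slide":[-10,30,0],"claw":0},
])

```text
t: 9.45
eef_pos: [427.8, 226.5, 160.7]
tcp_rot: [-3.141, 0.002, 1.064]
ft_force: [0.4, 0.2, 0.2]
opening: 0.007
grip_force: 0.0
```

```bash
python3 - <<'E'
from fit import *
import cv2
b=cams["scene"]["frame"][160:250,260:380];a=cams["top"]["frame"][190:280,240:340]
cv2.imwrite("pics/g.png",np.hstack([cv2.resize(b,(400,300),interpolation=3),cv2.resize(a,(333,300),interpolation=3)]))
s=state();print(s["eef_pos"],s["ft_force"],s["t"])
p=[490.5,-40.3,-.514]
for sl in (0,20,22): print(sl,[((proj("top",world(p,cov(0,x,r,n,sl)))-[240,190])*3.33+[400,0]).round().tolist() for x,r,n in((-70,0,2.5),(70,0,2.5),(-40,72,10),(40,72,10))])
E
```

```text
[428.02080118 226.57376019 160.67746127] [0.84907483 0.50236641 0.93312269] 9.55
0 [[472.0, 200.0], [556.0, 59.0], [564.0, 213.0], [612.0, 131.0]]
20 [[492.0, 212.0], [576.0, 70.0], [584.0, 225.0], [632.0, 143.0]]
22 [[494.0, 214.0], [578.0, 72.0], [587.0, 226.0], [634.0, 144.0]]
```

View pics/g.png

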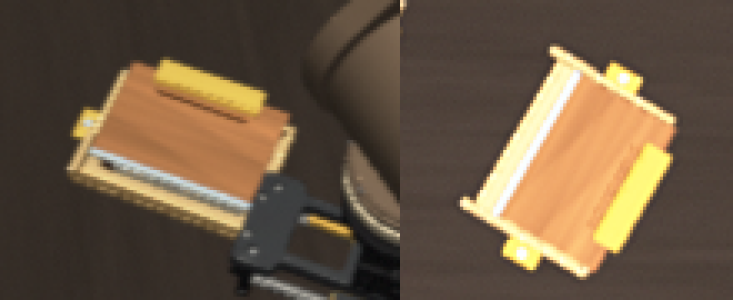

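The cover lies flat and stays down, its edge under the lip. In the top view the hinge strip ends at about (498,216) and (578,72), matching the 22 mm fully-home prediction.

```bash
python3 -c "
from cell import *
print(job_done())"
```

```text
the job is handed in; nothing more can be done
None
```

The order-pad case is closed: its cover is folded flat and pushed home to its stop with the free edge under the brass lip, the arm is clear, and the job is handed in (9.6 s on the robot's clock); the verdict was not shown.

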